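# Brush out the leaning chip cup

### The job

Take the long orange-handled brush from its sloped rest and scrub out the leaning aluminium chip cup: at least three times push the bristles down against the cup's floor until they have squashed by about a centimetre (never crush them all the way), drawing the brush back up to the cup's mouth after each of the presses. Then lay the brush back in both forks of its sloped rest, bristles pointing down the slope as before, let go, and leave the padlock, the lock cylinder and the oil bottle where they stand.

Things in the scene. Friction and masses are not known exactly. Their poses are not given: they have to be found in the camera images.
- brush: Bottle brush, 245 mm, about 95 g. Origin on its axis at mid grip; x along the axis to the bristles. Orange handle 18 mm diameter, x -95 to 45 mm; black collar 34 mm diameter, x 45 to 51; steel shaft 8 mm diameter on to the blue bristle head with pale tufts (33 mm diameter, solid core 30), x 105 to 150 uncompressed. Starts in the rest, collar on the upper side of the lower fork. Roll is free.
- bristle_tip (a point): Centre of the flat end of the bristle head: on the brush axis, 150 mm from the brush origin when the bristles are uncompressed (moves back with the bristles).
- bristles (a joint): How far the springy bristle head is squashed back along the brush's axis (m): 0 free, 0.018 fully crushed. It needs about 1 N to start and then 0.5 N per mm (about 6 N at 10 mm).
- rest: Fixed brush rest: blue base plate 150 x 80 x 10 mm, two steel posts each with an upward-open 90 degree V fork, arms 26 mm long. Origin under the base's centre, z up. The resting brush lies in the rest's x-z plane, its x axis descending at 30 degrees towards the rest's +x.
- stand: Fixed grey bracket holding the cup, base 130 x 100 x 10 mm, origin under the base's centre, z up. The cup leans 20 degrees towards the stand's -x (roughly towards the robot). Two cheeks, 77 mm over their outsides, grip the cup up to 85 mm above the table.
- cup: Round aluminium chip cup fixed in the stand: outer diameter 60 mm, inner diameter 52 mm, 115 mm long. Origin at the centre of its underside; z along its leaning axis, out of the mouth. Its floor is a stiffly held brass disc that has been set to an unknown depth: 65 to 95 mm below the mouth, different each time, so it has to be felt for.
- cup_mouth (a point): Centre of the cup's mouth (rim plane), 115 mm along the cup's z from its origin, about 130 mm above the table.
- padlock: Brass padlock 24 x 45 x 68 mm standing on the bench; origin under its centre. Bystander.
- lock_cylinder: Steel lock cylinder 60 x 30 x 33 mm on a rubber pad; origin under its centre. Bystander.
- oil_bottle: White oil bottle with red cap, 48 mm diameter, 120 mm tall; origin under its centre. Bystander.
- rest_line (a point): Point 110 mm above the rest's origin; a resting brush has its origin here. Along the 30 degree line through it the lower fork (for the steel shaft) is at +51 to +59 mm and the upper fork (for the handle) at -68 to -76 mm; the handle between is free to grasp. The collar on the lower fork's upslope side stops the brush sliding down.
Not all that is in view belongs to the job. There is more than one size of the brush; the job needs the larger.

How it is judged (in metres and radians):
On the way, in this order (a step that is already met when the one before it is completed fails the run):
1. first press: the bristles are squashed at least 6 mm on the cup's floor, their tip more than 55 mm below the mouth (value of joint bristles above 0.006 m and z of bristle_tip in the frame of cup_mouth below -0.055 m and x of bristle_tip in the frame of cup between -0.03 and 0.03 m and y of bristle_tip in the frame of cup between -0.03 and 0.03 m), for 0.1 s.
2. first return: the bristles, sprung back, are drawn up to within 40 mm of the mouth (or past it), in line with the cup (z of bristle_tip in the frame of cup_mouth above -0.04 m and value of joint bristles below 0.003 m and x of bristle_tip in the frame of cup between -0.03 and 0.03 m and y of bristle_tip in the frame of cup between -0.03 and 0.03 m), for 0.04 s.
3. second press: the bristles are squashed at least 6 mm on the cup's floor, their tip more than 55 mm below the mouth (all of step 1), for 0.1 s.
4. second return: the bristles, sprung back, are drawn up to within 40 mm of the mouth (or past it), in line with the cup (all of step 2), for 0.04 s.
5. third press: the bristles are squashed at least 6 mm on the cup's floor, their tip more than 55 mm below the mouth (all of step 3), for 0.1 s.
6. third return: the bristles, sprung back, are drawn up to within 40 mm of the mouth (or past it), in line with the cup (all of step 4), for 0.04 s.
At the end, for the whole second after the job is handed in: Brush released, still and supported in both forks, bristles down the slope: origin within 8 mm and tip within 10 mm of the rest's centre plane, at most 8 mm down or 25 mm up from its first place, slope within 6 degrees of 30, bristles sprung back; bystanders upright, within 30 mm of their starts (x of brush in the frame of rest between -0.025 and 0.008 m and y of brush in the frame of rest between -0.008 and 0.008 m and z of brush in the frame of rest between 0.104 and 0.13 m and y of bristle_tip in the frame of rest between -0.01 and 0.01 m and x of bristle_tip in the frame of rest between 0.1 and 0.14 m and angle between brush's own x axis and vertical between 1.99 and 2.2 rad and value of joint bristles below 0.003 m and linear speed of brush below 0.02 m/s and contact force between brush and rest above 0.2 N and distance of each of padlock, lock_cylinder, oil_bottle from where it was at the start of the episode below 0.03 m and angle between each of padlock, lock_cylinder, oil_bottle's own z axis and vertical below 0.3 rad); the robot touches nothing.
It fails at once if the bristles are crushed beyond 16 mm (value of joint bristles above 0.016 m).
It fails at once if a bystander is pushed more than 30 mm or knocked over (distance of any of padlock, lock_cylinder, oil_bottle from where it was at the start of the episode above 0.03 m or angle between any of padlock, lock_cylinder, oil_bottle's own z axis and vertical above 0.5 rad).
It also fails if it takes over 64 s, if anything falls off the work surface, if the arm or the gripper's body presses on something with over 40 N, if the wrist force passes 120 N, or if a joint passes its speed limit or range.

### The arm

A 6-joint arm with a two-finger parallel gripper is mounted at the origin on the work surface. World frame = base frame: x ahead of the robot, y to its left, z up, the work surface at z = 0. Lengths are in mm, angles in rad, forces in N, time in s.
With the tool pointing down it reaches from about 350 to 975 mm from the base axis. Payload 7.1 kg.
Tool frame: the origin (TCP) lies midway between the tips of the shut fingers; the grasp point (between the pads) lies 19 mm behind it; z points along the fingers, x is the direction in which the jaws open and shut, and the axes are right-handed (so a half turn about z gives the same grasp; the last joint's range is limited). The gripper opens to 88 mm and grips with 3 to 60 N. Pads are 20 mm wide; open, the fingers measure 115 mm over their backs; the gripper's body (75 mm by 178 mm) begins 61 mm behind the grasp point.
Start: joints at [1.209, 0.423, 1.63, -0, 1.089, -0.019], TCP at [210.046, 588.63, 222.675] pointing down, gripper open.
Joint ranges: [-3, 3], [-0.9, 2.11], [0.09, 2.58], [-1.31, 4.45], [0.11, 2.69], [-2.54, 2.54]. Speed limits (rad/s): [2.39, 2.39, 3.01, 3.14, 3.14, 3.14].

### API

Orientations are given as a rotation vector (axis times angle).
In Python, from workcell import telemetry, imaging, ticket gives the robot as it stands.
- The arm moves only by the tool jog_arm, never from a script. Its arguments are lists of equal length, an entry for each row: "travel": the shift along the world's x, y, z in units of 400 mm (1.0 is 400 mm), a list of three; "dr": the turn, a rotation vector about the world's x, y, z in units of 90 degrees (1.0 is 90 degrees), a list of three. In form: {"travel": [[tx, ty, tz], ...], "dr": [[wx, wy, wz], ...]}. A call has exactly 10 rows; each row is the pose to reach, as a shift and turn from the pose measured when the call began; what a row does not reach only later rows make up. A row lasts 1/10 s, in which the tool goes at most 50 mm and 8.59 degrees, less where a joint would pass 70% of its speed; a pose out of reach is approached as far as the arm can. A call with a number of a shift or a turn outside -1 to 1 is refused whole. A call with a gripper value outside its range is refused whole. "hand" is the opening, from -1 (shut) to 1 (fully open), set as the call begins (left out, the last holds). The fingers move at their own pace and stop on an object; the grip force is fixed at half the most. Time passes only in rows, so rows that repeat a pose let the fingers close, or fill a call up. It gives the time, the measured TCP pose, the force and the opening at its end, in the units of the state.
- telemetry.get_obs(): the state, without advancing time (a new reading comes with each control period).
- imaging.get_image(name): name is "side" or "top" or "wrist"; returns a dict with "pixels" (420x560x3 uint8, red, green, blue), "range_z" (420x560 float32, mm along the optical axis (not along the pixel's ray), 0 where there is no reading), "fx", "fy", "cx", "cy" (pixels), "extrinsics" (4x4, takes a point from world to camera coordinates). Camera axes: x right, y down, z forward; pixel columns grow to the right and rows downward; lengths in mm; the calibration is good to about 2 mm. The wrist camera is an equidistant fisheye: a pixel r from the principal point sees the ray r / f radians off the axis. A picture is of the moment at which its call begins.
- ticket.close_job(): hands the job in, once; it reports no verdict.
The state is a dict: "t": time; "qpos": joint angles; "qvel": joint speeds; "joint_torque": joint torques, N m; "ee_pos": TCP position; "orientation": TCP orientation; "ft_force": force on the tool from outside, world axes, zero at the start; "moment": the same for the moment, N m; "width": finger opening in mm.
Only numpy, scipy, OpenCV 4.12 (cv2) and the standard library are available. Lean on these libraries where they do the work, as an engineer would, in place of code of your own. Each camera call takes 0.05 s, during which the arm holds its last target. There are 200 camera calls.

## Working session

There is one attempt and no reset: what is moved stays moved. The work goes in short steps, Python scripts to look and compute and a tool call to move; the robot and the scene stay as the last step left them, time stands still between calls to the robot, and variables do not carry over. Pictures are saved under pics/ and viewed, about 8 in all and at most 12, crops included, and the job is handed in when it is done.

Besides the shell and the picture viewer there is one more tool, called after "Request:" as name(argument=value, ...) on one line, values as JSON. jog_arm: Moves the arm, as the interface text tells. Its arguments: {"type":"object","properties":{"travel":{"type":"array"},"dr":{"type":"array"},"hand":{"type":"number"}},"required":["travel","dr"]}

```bash
mkdir -p pics; ls
python3 - <<'E'
from workcell import telemetry, imaging
import cv2,numpy as np
print(telemetry.get_obs())
for n in ['side','top']:
    d=imaging.get_image(n); cv2.imwrite(f'pics/{n}0.png',d['pixels'][...,::-1]); np.savez(f'{n}0.npz',**d)
    print(n,d['fx'],d['fy'],d['cx'],d['cy'],d['extrinsics'].round(3).tolist())
E
```

```text
pics
{'t': 0.0, 'qpos': array([ 1.20900215e+00,  4.23826863e-01,  1.63072970e+00, -1.88744384e-05,
        1.08866548e+00, -1.89790422e-02]), 'qvel': array([ 0.00018305, -0.00015149,  0.00094773, -0.00122064,  0.00124283,
        0.00184982]), 'joint_torque': array([ 8.53808979e-05, -5.44632518e+01, -2.73675352e+01,  6.43947744e-02,
        2.26278871e-02, -1.28284523e-04]), 'ee_pos': array([209.84230726, 588.08011935, 221.89486762]), 'orientation': array([ 2.56703146e+00,  1.80945431e+00, -2.10423758e-03]), 'ft_force': array([-0.07416288, -0.45105232, -0.58947565]), 'moment': array([-0.04011838, -0.0415584 , -0.01791835]), 'width': 87.84667266252914}
side 419.5555518090668 419.5555518090668 275.31881035294475 207.24516942134986 [[-0.891, -0.453, -0.017, 559.253], [-0.205, 0.436, -0.876, 206.449], [0.404, -0.778, -0.482, 619.374], [0.0, 0.0, 0.0, 1.0]]
top 422.28040984563245 422.28040984563245 282.7634026034456 207.9130957205485 [[0.001, -1.0, -0.023, 40.034], [-0.998, 0.0, -0.065, 619.33], [0.065, 0.023, -0.998, 813.854], [0.0, 0.0, 0.0, 1.0]]
```

View pics/side0.png

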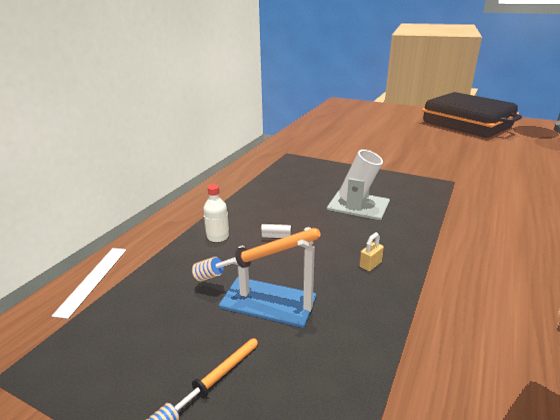

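View pics/top0.png

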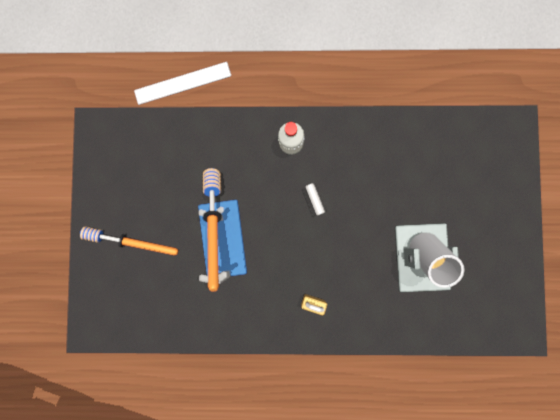

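The side and top views agree. In the top view:
- The larger brush lies on the blue rest, collar at about (212,216), bristles at (212,180), handle end at (213,288).
- The cup mouth is near (446,270) on the grey stand.
- The bottle is at (291,135), the cylinder at (315,199) and the padlock at (315,306).
- The small decoy brush is on the mat at the left.

```bash
cat > h.py <<'E'
import numpy as np,cv2
from scipy.spatial.transform import Rotation as R
def load(n): return dict(np.load(n+'.npz'))
def pts(d,mask):
    v,u=np.nonzero(mask&(d['range_z']>0)); z=d['range_z'][v,u]
    c=np.c_[(u-d['cx'])/d['fx']*z,(v-d['cy'])/d['fy']*z,z]; E=d['extrinsics']
    return (c-E[:3,3])@E[:3,:3]
def onplane(d,uv,h):
    uv=np.atleast_2d(uv).astype(float); E=d['extrinsics']
    r=np.c_[(uv[:,0]-d['cx'])/d['fx'],(uv[:,1]-d['cy'])/d['fy'],np.ones(len(uv))]@E[:3,:3]; o=-E[:3,:3].T@E[:3,3]
    return o+r*((h-o[2])/r[:,2])[:,None]
def hsv(d): return cv2.cvtColor(d['pixels'],cv2.COLOR_RGB2HSV)
def box(m,lo=None):
    n,l,s,c=cv2.connectedComponentsWithStats(m.astype(np.uint8)); i=1+np.argmax(s[1:,4]); return l==i
E
python3 - <<'E'
from h import *
t=load('top0');H=hsv(t);h,s,v=[H[...,i].astype(int) for i in range(3)]
U,V=np.meshgrid(range(560),range(420))
def rg(a,b,c,d): return (U>=a)&(U<=b)&(V>=c)&(V<=d)
# brush handle top view
for n,d,reg in [('top',t,rg(195,230,215,300)),('side',load('side0'),None)]:
    H=hsv(d);hh,ss,vv=[H[...,i].astype(int) for i in range(3)]
    m=(hh>5)&(hh<20)&(ss>200)&(vv>150)
    m&= reg if reg is not None else rg(240,325,225,270)
    m=box(m)
    P=pts(d,m); c=np.median(P,0); w=np.linalg.svd(P-P.mean(0),full_matrices=False)[2][0]; w*=np.sign(w[0])
    pr=(P-c)@w
    print(n,m.sum(),'mid',c.round(1),'dir',w.round(3),'slope',np.degrees(np.arcsin(w[2])).round(1),np.percentile(pr,[0,1,99,100]).round(1),'mean',P.mean(0).round(1))
    # rays at height slices: mean y vs x
    for a,b in zip(np.linspace(-60,40,6),np.linspace(-40,60,6)):
        q=P[(pr>a)&(pr<b)]; print('   ',q.mean(0).round(1), 'zmax',np.percentile(q[:,2],98).round(1))
# blue base
m=box((h>100)&(h<120)&(s>120)&rg(190,255,195,285)); P=pts(t,m); P=P[abs(P[:,2]-10)<6]
r=cv2.minAreaRect(P[:,:2].astype(np.float32)); print('rest base',r,'z',np.median(P[:,2]))
# stand base
Pm=pts(t,rg(385,465,215,300)); q=Pm[(abs(Pm[:,2]-10)<5)]; print('stand base',cv2.minAreaRect(q[:,:2].astype(np.float32)),len(q))
for name,d in (('top',t),):
    q=Pm[(Pm[:,2]>100)]; print('cup top pts',len(q),np.percentile(q,[0,50,100],axis=0).round(1).tolist())
# rim mask
m=(s<60)&(v>190)&rg(420,470,245,295); m=box(m); c=cv2.findContours(m.astype(np.uint8),0,2)[0]; c=max(c,key=len); e=cv2.fitEllipse(c); print('rim ellipse',e,onplane(t,e[0],130).round(1)); P=pts(t,m);print(P.min(0),P.max(0),P.mean(0))
A=np.c_[P[:,:2],np.ones(len(P))];print('rim plane',np.linalg.lstsq(A,P[:,2],rcond=None)[0])
for nm,uv,z in (('bottle',(291,129),120),('cyl',(315,199),33),('padlock',(315,305),60)): print(nm,onplane(t,uv,z).round(0))
E
```

```text
Traceback (most recent call last):
  File "h.py", line 14, in box
    n,l,s,c=cv2.connectedComponentsWithStats(m.astype(np.uint8)); i=1+np.argmax(s[1:,4]); return l==i
                                                                      ~~~~~~~~~^^^^^^^^^
ValueError: attempt to get argmax of an empty sequence
```

Run:
```python
from h import *
t=load('top0');H=hsv(t);print(H[250,208:218].tolist(), t['pixels'][250,212], H[235,230],H[270,425:470:6].tolist()); S=load('side0'); print(hsv(S)[248,275:280].tolist())
```

```text
[[11, 138, 225], [15, 171, 250], [15, 169, 255], [16, 168, 255], [16, 169, 255], [16, 170, 255], [15, 173, 255], [15, 177, 243], [14, 176, 224], [6, 99, 180]] [255 177  86] [105 138 214] [[10, 7, 109], [15, 5, 197], [8, 6, 168], [10, 5, 150], [10, 6, 139], [0, 4, 125], [15, 5, 203], [10, 20, 77]]
[[13, 169, 225], [13, 173, 220], [13, 171, 216], [13, 172, 212], [13, 173, 208]]
```

```bash
cat > m1.py <<'E'
from h import *
t=load('top0');H=hsv(t);h,s,v=[H[...,i].astype(int) for i in range(3)]
U,V=np.meshgrid(range(560),range(420))
def rg(a,b,c,d): return (U>=a)&(U<=b)&(V>=c)&(V<=d)
for n,d,reg in [('top',t,rg(195,230,215,300)),('side',load('side0'),rg(240,325,225,270))]:
    H=hsv(d);hh,ss,vv=[H[...,i].astype(int) for i in range(3)]
    m=box((hh>8)&(hh<20)&(ss>140)&(vv>150)&reg)
    P=pts(d,m); w=np.linalg.svd(P-P.mean(0),full_matrices=False)[2][0]; w*=np.sign(w[0])
    pr=(P-P.mean(0))@w
    print(n,m.sum(),'dir',w.round(3),'slope',np.degrees(np.arcsin(w[2])).round(1),np.percentile(pr,[0,1,99,100]).round(1),'mean',P.mean(0).round(1))
    for a in np.linspace(-60,40,6):
        q=P[(pr>a)&(pr<a+20)]; print('   ',q.mean(0).round(1), 'zmax',np.percentile(q[:,2],95).round(1))
m=box((h>100)&(h<120)&(s>100)&rg(190,255,195,285)); P=pts(t,m); P=P[abs(P[:,2]-10)<6]
r=cv2.minAreaRect(P[:,:2].astype(np.float32)); print('rest base',r,'z',np.median(P[:,2]))
Pm=pts(t,rg(385,465,215,300)); q=Pm[(abs(Pm[:,2]-10)<5)]; print('stand base',cv2.minAreaRect(q[:,:2].astype(np.float32)),len(q))
q=Pm[(Pm[:,2]>100)]; print('cup top pts',len(q),np.percentile(q,[0,50,100],axis=0).round(1).tolist())
m=(s<60)&(v>190)&rg(420,470,245,295); m=box(m); c=cv2.findContours(m.astype(np.uint8),0,2)[0]; c=max(c,key=len); e=cv2.fitEllipse(c); print('rim ellipse',e,onplane(t,e[0],130).round(1)); P=pts(t,m);print(P.min(0),P.max(0),P.mean(0))
A=np.c_[P[:,:2],np.ones(len(P))];print('rim plane',np.linalg.lstsq(A,P[:,2],rcond=None)[0])
for nm,uv,z in (('bottle',(291,129),120),('cyl',(315,199),33),('padlock',(315,305),60)): print(nm,onplane(t,uv,z).round(0))
E
python3 m1.py
```

```text
top 664 dir [ 0.865  0.118 -0.488] slope -29.2 [-66.1 -65.   73.8  76.4] mean [536.2 158.2 130. ]
    [493.7 152.  156.6] zmax 161.3
    [511.5 154.  146.2] zmax 150.9
    [523.7 158.  127.4] zmax 141.8
    [545.5 158.9 126.9] zmax 132.3
    [562.8 161.6 116.4] zmax 121.4
    [579.7 164.  106.5] zmax 111.1
side 896 dir [ 0.594 -0.561 -0.577] slope -35.3 [-60.2 -58.7 230.6 236.7] mean [539.1 157.9 121. ]
    [486.5 159.4 154.7] zmax 161.6
    [513.8 163.9 139.8] zmax 149.7
    [535.7 167.  126.1] zmax 135.2
    [558.8 170.1 112.7] zmax 121.8
    [582.3 173.3  98.8] zmax 108.6
    [597.3 170.9  92.1] zmax 97.7
rest base ((561.2271728515625, 145.71298217773438), (150.15512084960938, 53.903282165527344), 4.25085973739624) z 10.040008635825043
stand base ((526.7223510742188, -243.51158142089844), (142.35140991210938, 159.51148986816406), 89.67452239990234) 1661
cup top pts 867 [[479.0, -265.8, 100.0], [516.9, -233.4, 120.1], [548.6, -205.5, 141.1]]
rim ellipse ((444.00537109375, 272.1700439453125), (30.911291122436523, 47.41630554199219), 43.238948822021484) [[ 503.5 -234.1  130. ]]
[ 460.20264136 -318.11473682   -1.46749566] [ 542.89955298 -206.51241355  141.08809964] [ 493.14874865 -245.37242611   72.19113879]
rim plane [   1.60615622    0.78789755 -526.55445681]
bottle [[752.  24. 120.]]
cyl [[636. -23.  33.]]
padlock [[437. -20.  60.]]
```

```bash
cat > m2.py <<'E'
from h import *
t=load('top0');H=hsv(t);h,s,v=[H[...,i].astype(int) for i in range(3)]
U,V=np.meshgrid(range(560),range(420)); reg=(U>385)&(U<475)&(V>215)&(V<300)
z=np.full((420,560),-99.); m=t['range_z']>0; z[m]=pts(t,m)[:,2]
b=box(reg&(v>90)&(abs(z-10)<4)); P=pts(t,b)
k=cv2.convexHull(P[:,:2].astype(np.float32)); print('stand base',b.sum(),cv2.minAreaRect(k))
m=box(reg&(v>150)&(z>112)&(z<146)); P=pts(t,m); print('rim',m.sum(),P.min(0).round(),P.max(0).round())
# impose 20 deg plane, fit circle by projecting to plane frame for yaw from base
for yaw in np.radians([-10,-5,0,5,10]):
    ax=np.array([-np.sin(.349)*np.cos(yaw),-np.sin(.349)*np.sin(yaw),np.cos(.349)])
    d=P@ax; print(np.degrees(yaw).round(),'spread',(np.percentile(d,75)-np.percentile(d,25)).round(2),'med',np.median(d).round(1))
cs,_=cv2.findContours(m.astype(np.uint8),0,2); c=max(cs,key=len)[:,0,:]
e=cv2.fitEllipse(c); print(e)
yaw=0; ax=np.array([-np.sin(.349),0,np.cos(.349)])
o=-t['extrinsics'][:3,:3].T@t['extrinsics'][:3,3]; r=np.c_[(c[:,0]-t['cx'])/t['fx'],(c[:,1]-t['cy'])/t['fy'],np.ones(len(c))]@t['extrinsics'][:3,:3]
for D in (np.median(P@ax),np.median(P@ax)+2):
    Q=o+r*((D-o@ax)/(r@ax))[:,None]
    f=np.array([np.cos(.349),0,np.sin(.349)]); q=np.c_[Q@f,Q[:,1]].astype(np.float32)
    cc,rad=cv2.minEnclosingCircle(q); print('mouth',(cc[0]*f+np.array([0,cc[1],0])+D*ax).round(1),rad, cv2.fitEllipse(q))
np.save('top_rim.npy',P)
a=cv2.resize(t['pixels'][205:310,380:490],None,fx=5,fy=5,interpolation=2)[...,::-1]; cv2.imwrite('pics/cup.png',a)
E
python3 m2.py
```

```text
stand base 1631 ((523.3410034179688, -235.28634643554688), (130.0701904296875, 100.51054382324219), 2.499094247817993)
rim 465 [ 479. -266.  112.] [ 544. -207.  141.]
-10.0 spread 9.82 med -64.6
-5.0 spread 9.88 med -59.3
0.0 spread 9.95 med -52.7
5.0 spread 9.88 med -45.0
10.0 spread 10.12 med -36.3
((444.5569152832031, 267.4975891113281), (34.526512145996094, 39.289825439453125), 167.32937622070312)
mouth [ 511.5 -231.7  130. ] 37.4784049987793 ((524.5032348632812, -235.2842254638672), (56.67741394042969, 73.35152435302734), 110.46258544921875)
mouth [ 511.7 -231.   132.2] 37.36506652832031 ((525.4041137695312, -234.5082550048828), (56.506065368652344, 73.12975311279297), 110.46258544921875)
```

View pics/cup.png

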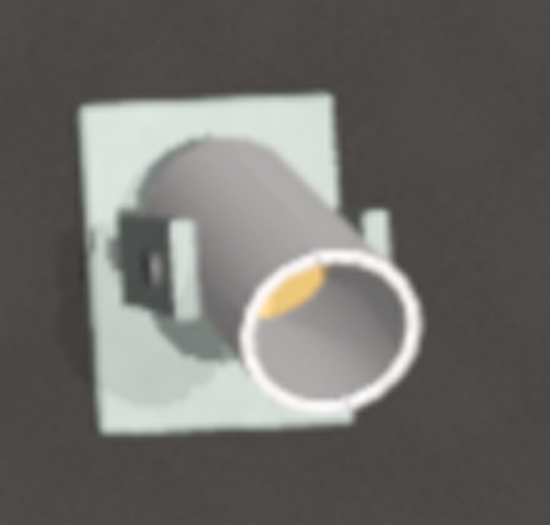

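The crop shows the cup rim centred at (332,331), which is full-frame (446,271). The brass floor is just visible and the base is turned about 2.5°. The base centre gives the same mouth position: about (505.7, -236.7, 130).

```bash
cat > plan.py <<'E'
from h import *
from workcell import telemetry
O=np.array([559.5,163,110.]); yr=np.radians(8.); g=-20.; TILT=np.radians(10)
M=np.array([505.7,-236.7,130.]); yc=np.radians(2.5)
def frame(yaw,tilt):
    f=np.array([np.cos(yaw),np.sin(yaw),0]); x=np.array([-np.sin(yaw),np.cos(yaw),0]); z=np.sin(tilt)*f-np.array([0,0,np.cos(tilt)])
    return np.c_[x,np.cross(z,x),z]
def axis(yaw,slope): return np.array([np.cos(slope)*np.cos(yaw),np.cos(slope)*np.sin(yaw),-np.sin(slope)])
def brush_pose(o,yaw,slope):  # brush origin -> TCP
    Rt=frame(yaw,TILT+np.radians(30)-slope); return o+g*axis(yaw,slope)+19*Rt[:,2],Rt
def rest(up=0): p,Rt=brush_pose(O,yr,np.radians(30)); return p+[0,0,up],Rt
def cup(tipdepth): a=axis(yc,np.radians(70)); return brush_pose(M+a*(tipdepth-150),yc,np.radians(70))
def go(p,Rt):
    ob=telemetry.get_obs(); R0=R.from_rotvec(ob['orientation']); d=(R.from_matrix(Rt)*R0.inv()).as_rotvec()
    print('t',round(ob['t'],2),'ee',ob['ee_pos'].round(1),'travel',((p-ob['ee_pos'])/400).round(4),'dr',(d/(np.pi/2)).round(4),'F',ob['ft_force'].round(1),'q',ob['qpos'].round(2),'w',ob['width'].round(1))
E
python3 -c "
from plan import *
go(*rest(100))"
```

```text
Traceback (most recent call last):
  File "plan.py", line 15, in go
    print('t',round(ob['t'],2),'ee',ob['ee_pos'].round(1),'travel',((p-ob['ee_pos'])/400).round(4),'dr',(d/(np.pi/2)).round(4),'F',ob['ft_force'].round(1),'q',ob['qpos'].round(2),'w',ob['width'].round(1))
                                                                                                                                                                                       ^^^^^^^^^^^^^^^^^
AttributeError: 'float' object has no attribute 'round'
```

```bash
sed -i "s/ob\['width'\].round(1)/round(ob['width'],1)/" plan.py; python3 -c "
from plan import *
go(*rest(100))"
```

```text
t 0.1 ee [209.9 588.2 222. ] travel [ 0.8394 -1.0679 -0.0517] dr [-0.0105 -0.1117  0.3064] F [ 0.6 -0.  -0.3] q [ 1.21  0.42  1.63  0.    1.09 -0.02] w 87.6
```

Request:
jog_arm(travel=[[0.04,-0.05,0.02],[0.12,-0.15,0.03],[0.2,-0.25,0.03],[0.28,-0.35,0.03],[0.36,-0.45,0.03],[0.44,-0.55,0.03],[0.52,-0.65,0.03],[0.6,-0.75,0.03],[0.68,-0.85,0.03],[0.74,-0.94,0.03]], dr=[[0,-0.01,0.03],[0,-0.02,0.06],[0,-0.03,0.09],[0,-0.04,0.12],[-0.005,-0.05,0.15],[-0.005,-0.06,0.18],[-0.01,-0.08,0.21],[-0.01,-0.09,0.25],[-0.01,-0.1,0.28],[-0.01,-0.11,0.306]], hand=1)

```text
t: 1.1
ee_pos: [505.1, 213.1, 234.0]
orientation: [1.981, 2.282, 0.198]
ft_force: [0.4, 0.7, -0.4]
width: 87.8
```

```bash
python3 -c "
from plan import *
go(*rest(60))"
```

```text
t 1.1 ee [505.1 213.1 234. ] travel [ 0.1013 -0.1302 -0.1818] dr [-0.     -0.0012 -0.0009] F [ 0.4  0.7 -0.4] q [ 0.4   0.23  1.9  -0.06  0.85 -1.27] w 87.8
```

Request:
jog_arm(travel=[[0.03,-0.04,-0.02],[0.06,-0.08,-0.05],[0.1,-0.13,-0.09],[0.101,-0.13,-0.13],[0.101,-0.13,-0.16],[0.101,-0.13,-0.18],[0.101,-0.13,-0.18],[0.101,-0.13,-0.18],[0.101,-0.13,-0.18],[0.101,-0.13,-0.18]], dr=[[0,0,0],[0,0,0],[0,0,0],[0,0,0],[0,0,0],[0,0,0],[0,0,0],[0,0,0],[0,0,0],[0,0,0]])

```text
t: 2.1
ee_pos: [545.8, 161.5, 162.7]
orientation: [1.98, 2.282, 0.2]
ft_force: [0.0, -0.4, 0.3]
width: 88.2
```

Run:
```python
from plan import *
from workcell import imaging
go(*rest(0))
d=imaging.get_image('wrist'); np.savez('wrist1.npz',**d); cv2.imwrite('pics/w1.png',d['pixels'][...,::-1])
d=imaging.get_image('top'); np.savez('top1.npz',**d)
```

```text
t 2.1 ee [545.8 161.5 162.7] travel [-0.0005 -0.0012 -0.1536] dr [-0.0003 -0.0004 -0.0012] F [ 0.  -0.4  0.3] q [ 0.28  0.36  1.92 -0.04  0.7  -1.41] w 88.2
```

View pics/w1.png

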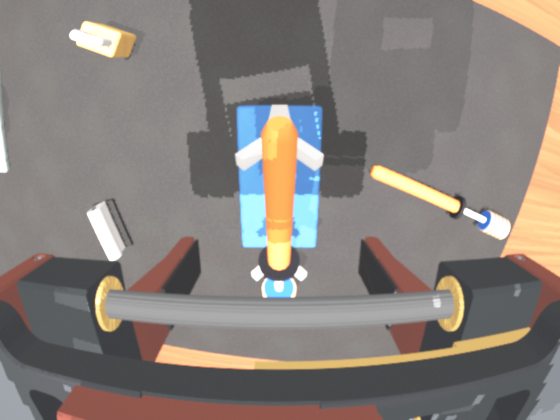

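The wrist view shows the handle vertical in the image at column 280. The fingers sit symmetrically about it, at about 165 and 398, and no fingertip is over a fork. I'll go down and grip.

Request:
jog_arm(travel=[[0,0,-0.02],[0,0,-0.05],[0,0,-0.08],[0,-0.001,-0.11],[0,-0.001,-0.135],[0,-0.001,-0.154],[0,-0.001,-0.154],[0,-0.001,-0.154],[0,-0.001,-0.154],[0,-0.001,-0.154]], dr=[[0,0,0],[0,0,0],[0,0,0],[0,0,0],[0,0,0],[0,0,0],[0,0,0],[0,0,0],[0,0,0],[0,0,0]])

```text
t: 3.2
ee_pos: [546.1, 161.1, 101.5]
orientation: [1.98, 2.282, 0.2]
ft_force: [0.4, -0.0, -0.4]
width: 88.2
```

Request:
jog_arm(travel=[[0,0,0],[0,0,0],[0,0,0],[0,0,0],[0,0,0],[0,0,0],[0,0,0],[0,0,0],[0,0,0],[0,0,0]], dr=[[0,0,0],[0,0,0],[0,0,0],[0,0,0],[0,0,0],[0,0,0],[0,0,0],[0,0,0],[0,0,0],[0,0,0]], hand=-1)

```text
t: 4.2
ee_pos: [546.1, 161.2, 101.5]
orientation: [1.98, 2.282, 0.201]
ft_force: [-0.1, 0.9, 0.5]
width: 17.1
```

Run:
```python
from plan import *
go(*rest(150))
```

```text
t 4.2 ee [546.1 161.2 101.5] travel [-0.0012 -0.0005  0.3744] dr [-0.0005  0.0001 -0.001 ] F [-0.1  0.9  0.5] q [ 0.28  0.46  1.95 -0.04  0.56 -1.4 ] w 17.1
```

Request:
jog_arm(travel=[[0,0,0.02],[0,0,0.05],[0,0,0.1],[0,0,0.16],[0,0,0.23],[0,0,0.3],[0,0,0.37],[0,0,0.43],[0,0,0.47],[0,0,0.48]], dr=[[0,0,0],[0,0,0],[0,0,0],[0,0,0],[0,0,0],[0,0,0],[0,0,0],[0,0,0],[0,0,0],[0,0,0]])

```text
t: 5.2
ee_pos: [547.0, 161.5, 296.8]
orientation: [1.978, 2.279, 0.206]
ft_force: [-0.2, 0.0, -0.9]
width: 17.2
```

Run:
```python
from plan import *
go(*cup(-40))
```

```text
t 5.2 ee [547.  161.5 296.8] travel [-0.3064 -1.0043  0.0353] dr [-0.0422  0.4457 -0.0593] F [-0.2  0.  -0.9] q [ 0.28  0.18  1.8  -0.03  0.98 -1.42] w 17.2
```

Request:
jog_arm(travel=[[-0.02,-0.05,0.03],[-0.05,-0.14,0.06],[-0.08,-0.24,0.09],[-0.12,-0.34,0.1],[-0.15,-0.44,0.1],[-0.18,-0.54,0.1],[-0.21,-0.64,0.1],[-0.25,-0.74,0.1],[-0.28,-0.84,0.09],[-0.3,-0.92,0.08]], dr=[[-0.002,0.02,-0.003],[-0.006,0.06,-0.008],[-0.01,0.11,-0.015],[-0.015,0.16,-0.021],[-0.02,0.21,-0.028],[-0.025,0.26,-0.035],[-0.03,0.31,-0.041],[-0.034,0.36,-0.048],[-0.038,0.41,-0.055],[-0.042,0.446,-0.059]])

```text
t: 6.2
ee_pos: [426.1, -208.5, 328.4]
orientation: [-1.887, -1.969, 0.531]
ft_force: [-0.3, -0.1, -1.0]
width: 17.1
```

Run:
```python
from plan import *
go(*cup(-30))
```

```text
t 6.2 ee [ 426.1 -208.5  328.4] travel [ 0.0045 -0.079  -0.0672] dr [-0.0003 -0.0024  0.0007] F [-0.3 -0.1 -1. ] q [-0.35  0.35  1.59 -0.2   1.69 -1.94] w 17.1
```

Request:
jog_arm(travel=[[0,-0.02,-0.005],[0.002,-0.05,-0.015],[0.003,-0.07,-0.03],[0.004,-0.079,-0.05],[0.0045,-0.079,-0.065],[0.0045,-0.079,-0.067],[0.0045,-0.079,-0.067],[0.0045,-0.079,-0.067],[0.0045,-0.079,-0.067],[0.0045,-0.079,-0.067]], dr=[[0,-0.002,0],[0,-0.002,0],[0,-0.002,0],[0,-0.002,0],[0,-0.002,0],[0,-0.002,0],[0,-0.002,0],[0,-0.002,0],[0,-0.002,0],[0,-0.002,0]])

```text
t: 7.2
ee_pos: [428.0, -240.0, 301.8]
orientation: [-1.889, -1.972, 0.528]
ft_force: [-0.2, 0.6, -0.4]
width: 17.5
```

Run:
```python
from plan import *
from workcell import imaging
go(*cup(20))
s=imaging.get_image('side'); t=imaging.get_image('top'); np.savez('side2.npz',**s); np.savez('top2.npz',**t)
a=cv2.resize(s['pixels'][60:230,310:430],None,fx=3.5,fy=3.5,interpolation=2)
b=cv2.resize(t['pixels'][205:325,365:485],None,fx=3.2,fy=3.2,interpolation=2)
H=max(a.shape[0],b.shape[0]); pad=lambda x:cv2.copyMakeBorder(x,0,H-x.shape[0],0,0,0)
cv2.imwrite('pics/c2.png',np.hstack([pad(a),pad(b)])[...,::-1]); print(a.shape,b.shape)
# predicted pixels of mouth and brush tip/handle in both views
ob=telemetry.get_obs(); Rt=R.from_rotvec(ob['orientation']).as_matrix(); G=ob['ee_pos']-19*Rt[:,2]; a=axis(yc,np.radians(70))
for n,d in (('side',s),('top',t)):
    for l,p in (('mouth',M),('tip',G+(150-g)*a),('grip0',G),('rear',G-75*a)):
        c=d['extrinsics'][:3,:3]@p+d['extrinsics'][:3,3]; print(n,l,(d['fx']*c[0]/c[2]+d['cx']).round(1),(d['fy']*c[1]/c[2]+d['cy']).round(1))
```

```text
t 7.2 ee [ 428.  -240.   301.8] travel [ 0.0424  0.0016 -0.1184] dr [-0.0002 -0.      0.0006] F [-0.2  0.6 -0.4] q [-0.4   0.39  1.59 -0.22  1.64 -1.98] w 17.5
(595, 420, 3) (384, 384, 3)
side mouth 370.1 156.5
side tip 375.8 145.1
side grip0 413.2 72.4
side rear 432.7 34.5
top mouth 445.5 270.9
top tip 452.3 278.7
top grip0 504.6 339.6
top rear 539.8 380.5
```

View pics/c2.png

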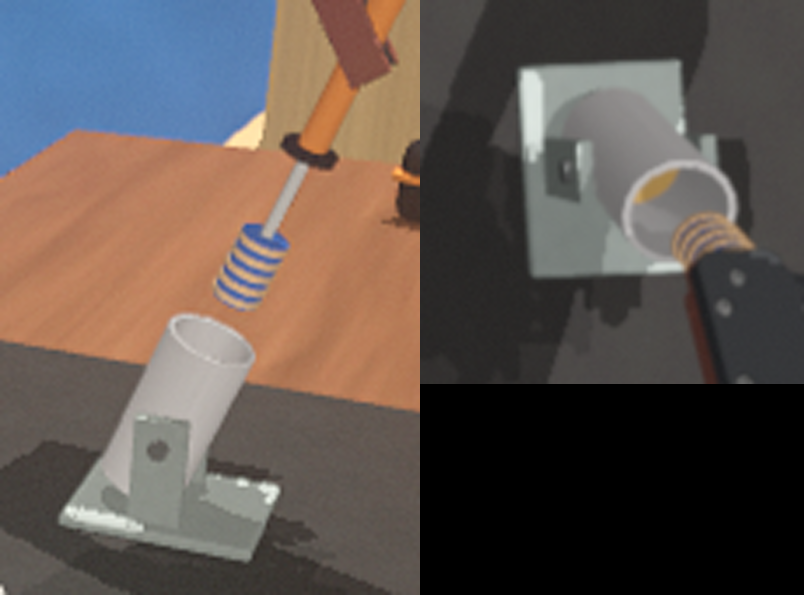

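The left half (side view) shows the bristle end at (235,298) just above the cup mouth at (212,342), parallel to the cup's axis within about 2°. The right half (top view) shows the bristles at (707,235), over the rim's near side as predicted. I'll insert along the axis.

Run:
```python
from plan import *
go(*cup(10)); go(*cup(60))
```

```text
t 7.3 ee [ 427.9 -240.   301.7] travel [ 0.034   0.0014 -0.0946] dr [-0.0002 -0.0002  0.0006] F [ 1.  -0.8 -1.5] q [-0.4   0.39  1.59 -0.22  1.64 -1.98] w 17.3
t 7.3 ee [ 427.9 -240.   301.7] travel [ 0.0768  0.0032 -0.2121] dr [-0.0002 -0.0002  0.0006] F [ 1.  -0.8 -1.5] q [-0.4   0.39  1.59 -0.22  1.64 -1.98] w 17.3
```

Request:
jog_arm(travel=[[0.004,0,-0.012],[0.012,0.0005,-0.035],[0.021,0.001,-0.06],[0.031,0.0013,-0.085],[0.041,0.0017,-0.113],[0.051,0.002,-0.141],[0.06,0.0025,-0.167],[0.068,0.003,-0.189],[0.075,0.003,-0.207],[0.077,0.003,-0.212]], dr=[[0,0,0],[0,0,0],[0,0,0],[0,0,0],[0,0,0],[0,0,0],[0,0,0],[0,0,0],[0,0,0],[0,0,0]])

```text
t: 8.3
ee_pos: [458.7, -238.7, 216.0]
orientation: [-1.888, -1.971, 0.529]
ft_force: [-0.6, 0.4, -1.1]
width: 17.3
```

```bash
cat > feel.py <<'E'
from plan import *
import sys
go(*cup(float(sys.argv[1])))
ob=telemetry.get_obs(); a=axis(yc,np.radians(70)); p,_=cup(0)
e=ob['ee_pos']-p
print('depth',(e@a).round(1),'off',(e-(e@a)*a).round(1),'axial F',round(-ob['ft_force']@a,2))
E
python3 feel.py 66
```

```text
t 8.3 ee [ 458.7 -238.7  216. ] travel [ 0.0048  0.0002 -0.0119] dr [-0.0005 -0.0008  0.0006] F [-0.6  0.4 -1.1] q [-0.38  0.52  1.59 -0.21  1.52 -1.93] w 17.3
depth 60.9 off [-0.2  0.  -0.1] axial F -0.81
```

Request:
jog_arm(travel=[[0.0013,0,-0.0035],[0.0026,0.0001,-0.007],[0.0038,0.0002,-0.0105],[0.0051,0.0002,-0.014],[0.0051,0.0002,-0.014],[0.0051,0.0002,-0.014],[0.0051,0.0002,-0.014],[0.0051,0.0002,-0.014],[0.0051,0.0002,-0.014],[0.0051,0.0002,-0.014]], dr=[[0,0,0],[0,0,0],[0,0,0],[0,0,0],[0,0,0],[0,0,0],[0,0,0],[0,0,0],[0,0,0],[0,0,0]])

```text
t: 9.3
ee_pos: [460.8, -238.7, 210.5]
orientation: [-1.888, -1.971, 0.529]
ft_force: [0.2, 0.6, -0.6]
width: 17.7
```

Request:
jog_arm(travel=[[0.0013,0,-0.0035],[0.0026,0.0001,-0.007],[0.0038,0.0002,-0.0105],[0.0051,0.0002,-0.014],[0.0051,0.0002,-0.014],[0.0051,0.0002,-0.014],[0.0051,0.0002,-0.014],[0.0051,0.0002,-0.014],[0.0051,0.0002,-0.014],[0.0051,0.0002,-0.014]], dr=[[0,0,0],[0,0,0],[0,0,0],[0,0,0],[0,0,0],[0,0,0],[0,0,0],[0,0,0],[0,0,0],[0,0,0]])

```text
t: 10.3
ee_pos: [462.8, -238.6, 204.9]
orientation: [-1.888, -1.971, 0.529]
ft_force: [-1.0, 0.1, 1.8]
width: 17.0
```

```bash
python3 feel.py 80
```

```text
t 10.3 ee [ 462.8 -238.6  204.9] travel [ 0.0066  0.0003 -0.017 ] dr [-0.0005 -0.0008  0.0006] F [-1.   0.1  1.8] q [-0.38  0.54  1.59 -0.21  1.5  -1.93] w 17.0
depth 72.7 off [-0.2 -0.  -0.1] axial F 2.02
```

Request:
jog_arm(travel=[[0.001,0,-0.003],[0.002,0.0001,-0.006],[0.003,0.0002,-0.009],[0.0043,0.0002,-0.0118],[0.0043,0.0002,-0.0118],[0.0043,0.0002,-0.0118],[0.0043,0.0002,-0.0118],[0.0043,0.0002,-0.0118],[0.0043,0.0002,-0.0118],[0.0043,0.0002,-0.0118]], dr=[[0,0,0],[0,0,0],[0,0,0],[0,0,0],[0,0,0],[0,0,0],[0,0,0],[0,0,0],[0,0,0],[0,0,0]])

```text
t: 11.3
ee_pos: [464.5, -238.5, 200.2]
orientation: [-1.888, -1.971, 0.529]
ft_force: [-1.2, -0.2, 3.9]
width: 17.5
```

```bash
python3 feel.py 80; python3 -c "
from workcell import imaging,telemetry
import numpy as np
for i in range(4): imaging.get_image('top'); print(telemetry.get_obs()['ft_force'].round(1))"
```

```text
t 11.3 ee [ 464.5 -238.5  200.2] travel [ 0.0024  0.0001 -0.0052] dr [-0.0005 -0.0008  0.0006] F [-1.2 -0.2  3.9] q [-0.38  0.55  1.59 -0.21  1.49 -1.92] w 17.5
depth 77.7 off [-0.2 -0.  -0.1] axial F 4.05
[-2.1 -0.6  3.7]
[-2.6 -0.7  3.5]
[-1.4 -0.3  4. ]
[-1.7 -0.2  4.5]
```

Request:
jog_arm(travel=[[0.0006,0,-0.0017],[0.0012,0,-0.0034],[0.0012,0,-0.0034],[0.0012,0,-0.0034],[0.0012,0,-0.0034],[0.0012,0,-0.0034],[0.0012,0,-0.0034],[0.0012,0,-0.0034],[0.0012,0,-0.0034],[0.0012,0,-0.0034]], dr=[[0,0,0],[0,0,0],[0,0,0],[0,0,0],[0,0,0],[0,0,0],[0,0,0],[0,0,0],[0,0,0],[0,0,0]])

```text
t: 12.5
ee_pos: [465.0, -238.5, 198.8]
orientation: [-1.888, -1.971, 0.529]
ft_force: [-2.0, -0.1, 4.2]
width: 17.7
```

```bash
python3 feel.py 20
```

```text
t 12.5 ee [ 465.  -238.5  198.8] travel [-0.0501 -0.0022  0.1392] dr [-0.0005 -0.0008  0.0006] F [-2.  -0.1  4.2] q [-0.38  0.55  1.59 -0.21  1.49 -1.92] w 17.7
depth 79.2 off [-0.2 -0.  -0.1] axial F 4.69
```

Request:
jog_arm(travel=[[-0.003,0,0.009],[-0.01,-0.0005,0.028],[-0.018,-0.001,0.05],[-0.027,-0.0012,0.075],[-0.036,-0.0016,0.1],[-0.044,-0.002,0.122],[-0.049,-0.0022,0.136],[-0.05,-0.0022,0.139],[-0.05,-0.0022,0.139],[-0.05,-0.0022,0.139]], dr=[[0,0,0],[0,0,0],[0,0,0],[0,0,0],[0,0,0],[0,0,0],[0,0,0],[0,0,0],[0,0,0],[0,0,0]])

```text
t: 13.5
ee_pos: [444.9, -239.3, 254.1]
orientation: [-1.888, -1.971, 0.529]
ft_force: [0.0, -0.6, -1.5]
width: 17.4
```

```bash
python3 feel.py 79.5
```

```text
t 13.5 ee [ 444.9 -239.3  254.1] travel [ 0.051   0.0021 -0.1388] dr [-0.0006 -0.001   0.0006] F [ 0.  -0.6 -1.5] q [-0.39  0.46  1.59 -0.21  1.57 -1.95] w 17.4
depth 20.3 off [-0.2  0.  -0.1] axial F -1.41
```

Request:
jog_arm(travel=[[0.003,0,-0.009],[0.011,0.0005,-0.03],[0.021,0.001,-0.057],[0.031,0.0012,-0.084],[0.039,0.0016,-0.107],[0.0445,0.0018,-0.122],[0.048,0.002,-0.132],[0.0508,0.0021,-0.1388],[0.0508,0.0021,-0.1388],[0.0508,0.0021,-0.1388]], dr=[[0,0,0],[0,0,0],[0,0,0],[0,0,0],[0,0,0],[0,0,0],[0,0,0],[0,0,0],[0,0,0],[0,0,0]])

```text
t: 14.5
ee_pos: [465.1, -238.5, 199.1]
orientation: [-1.888, -1.971, 0.529]
ft_force: [-2.3, 0.2, 3.9]
width: 17.3
```

Request:
jog_arm(travel=[[0,0,0],[0,0,0],[-0.003,0,0.009],[-0.012,-0.0005,0.033],[-0.022,-0.001,0.06],[-0.032,-0.0014,0.088],[-0.041,-0.0018,0.114],[-0.048,-0.002,0.132],[-0.0506,-0.0021,0.139],[-0.0506,-0.0021,0.139]], dr=[[0,0,0],[0,0,0],[0,0,0],[0,0,0],[0,0,0],[0,0,0],[0,0,0],[0,0,0],[0,0,0],[0,0,0]])

```text
t: 15.5
ee_pos: [444.9, -239.4, 255.2]
orientation: [-1.889, -1.971, 0.528]
ft_force: [0.6, 0.6, -0.4]
width: 17.3
```

```bash
python3 feel.py 79.8
```

```text
t 15.5 ee [ 444.9 -239.4  255.2] travel [ 0.0513  0.0024 -0.1422] dr [-0.0003 -0.0005  0.0007] F [ 0.6  0.6 -0.4] q [-0.39  0.46  1.59 -0.21  1.57 -1.95] w 17.3
depth 19.3 off [ 0.1 -0.1  0.1] axial F -0.63
```

Second press reached about 4.5 N, the same as the first. Now the third.

Request:
jog_arm(travel=[[0.003,0,-0.009],[0.011,0.0005,-0.03],[0.021,0.001,-0.057],[0.031,0.0014,-0.084],[0.04,0.0018,-0.11],[0.0455,0.002,-0.125],[0.049,0.0022,-0.135],[0.0513,0.0024,-0.142],[0.0513,0.0024,-0.142],[0.0513,0.0024,-0.142]], dr=[[0,0,0],[0,0,0],[0,0,0],[0,0,0],[0,0,0],[0,0,0],[0,0,0],[0,0,0],[0,0,0],[0,0,0]])

```text
t: 16.5
ee_pos: [465.2, -238.5, 198.9]
orientation: [-1.889, -1.971, 0.529]
ft_force: [-4.0, -0.1, 4.3]
width: 17.2
```

```bash
python3 feel.py 20;python3 -c "
from workcell import imaging,telemetry
for i in range(3): imaging.get_image('top'); print(telemetry.get_obs()['ft_force'].round(1))"
```

```text
t 16.5 ee [ 465.2 -238.5  198.9] travel [-0.0506 -0.0021  0.139 ] dr [-0.0002 -0.0007  0.0008] F [-4.  -0.1  4.3] q [-0.38  0.55  1.59 -0.21  1.49 -1.92] w 17.2
depth 79.2 off [ 0.  -0.1  0. ] axial F 5.38
[-2.7 -0.4  3.4]
[-2.6  1.6  4.5]
[-4.8  0.2  3.7]
```

Request:
jog_arm(travel=[[0,0,0],[0,0,0],[-0.003,0,0.009],[-0.012,-0.0005,0.033],[-0.022,-0.001,0.06],[-0.032,-0.0014,0.088],[-0.041,-0.0018,0.114],[-0.048,-0.002,0.132],[-0.0506,-0.0022,0.14],[-0.0506,-0.0022,0.14]], dr=[[0,0,0],[0,0,0],[0,0,0],[0,0,0],[0,0,0],[0,0,0],[0,0,0],[0,0,0],[0,0,0],[0,0,0]])

```text
t: 17.65
ee_pos: [445.1, -239.5, 255.4]
orientation: [-1.89, -1.972, 0.528]
ft_force: [-0.6, 0.3, -0.1]
width: 17.4
```

```bash
python3 feel.py 80
```

```text
t 17.65 ee [ 445.1 -239.5  255.4] travel [ 0.0508  0.0025 -0.1432] dr [0.     0.0002 0.0009] F [-0.6  0.3 -0.1] q [-0.39  0.46  1.59 -0.21  1.57 -1.95] w 17.4
depth 19.2 off [ 0.5 -0.1  0.2] axial F 0.09
```

Run:
```python
from plan import *
go(*cup(-50)); p,Rt=rest(200); go(p,Rt)
```

```text
t 17.65 ee [ 445.1 -239.5  255.4] travel [-0.0603 -0.0023  0.1622] dr [0.     0.0002 0.0009] F [-0.6  0.3 -0.1] q [-0.39  0.46  1.59 -0.21  1.57 -1.95] w 17.4
t 17.65 ee [ 445.1 -239.5  255.4] travel [0.2512 1.0013 0.1148] dr [ 0.0404 -0.4425  0.0594] F [-0.6  0.3 -0.1] q [-0.39  0.46  1.59 -0.21  1.57 -1.95] w 17.4
```

Request:
jog_arm(travel=[[-0.005,0,0.014],[-0.015,-0.0005,0.04],[-0.025,-0.001,0.067],[-0.035,-0.001,0.094],[-0.045,-0.0015,0.121],[-0.055,-0.002,0.148],[-0.06,-0.002,0.162],[-0.06,-0.002,0.162],[-0.06,-0.002,0.162],[-0.06,-0.002,0.162]], dr=[[0,0,0],[0,0,0],[0,0,0],[0,0,0],[0,0,0],[0,0,0],[0,0,0],[0,0,0],[0,0,0],[0,0,0]])

```text
t: 18.65
ee_pos: [421.0, -240.2, 319.7]
orientation: [-1.889, -1.971, 0.528]
ft_force: [0.7, 0.3, -1.1]
width: 17.1
```

Run:
```python
from plan import *
p,Rt=rest(200); go(p,Rt)
```

```text
t 18.65 ee [ 421.  -240.2  319.7] travel [ 0.3115  1.0031 -0.046 ] dr [ 0.0402 -0.4431  0.0593] F [ 0.7  0.3 -1.1] q [-0.4   0.36  1.59 -0.22  1.67 -1.99] w 17.1
```

Request:
jog_arm(travel=[[0,0.05,0.03],[0.02,0.15,0.04],[0.05,0.26,0.03],[0.09,0.37,0.02],[0.13,0.48,0],[0.17,0.59,-0.01],[0.21,0.7,-0.02],[0.25,0.81,-0.03],[0.29,0.91,-0.04],[0.311,0.99,-0.046]], dr=[[0.003,-0.03,0.004],[0.007,-0.08,0.01],[0.011,-0.13,0.017],[0.016,-0.18,0.024],[0.02,-0.23,0.03],[0.025,-0.28,0.037],[0.029,-0.33,0.044],[0.034,-0.38,0.05],[0.038,-0.42,0.056],[0.04,-0.443,0.059]])

```text
t: 19.65
ee_pos: [545.3, 158.0, 300.6]
orientation: [1.98, 2.28, 0.201]
ft_force: [-0.4, -0.5, -1.4]
width: 17.6
```

Request:
jog_arm(travel=[[0,0,0],[0,0,0],[0,0,0],[0,0,0],[0,0,0],[0,0,0],[0,0,0],[0,0,0],[0,0,0],[0,0,0]], dr=[[0,0,0],[0,0,0],[0,0,0],[0,0,0],[0,0,0],[0,0,0],[0,0,0],[0,0,0],[0,0,0],[0,0,0]])

```text
t: 20.65
ee_pos: [545.3, 158.0, 300.6]
orientation: [1.98, 2.28, 0.201]
ft_force: [-0.5, -0.6, -0.9]
width: 17.6
```

Run:
```python
from plan import *
go(*rest(50))
```

```text
t 20.65 ee [545.3 158.  300.6] travel [ 0.0009  0.0076 -0.3734] dr [-0.0001  0.0007 -0.0006] F [-0.5 -0.6 -0.9] q [ 0.27  0.18  1.8  -0.03  0.99 -1.42] w 17.6
```

Request:
jog_arm(travel=[[0.002,0.004,-0.02],[0.002,0.008,-0.07],[0.002,0.008,-0.13],[0.002,0.008,-0.19],[0.002,0.008,-0.25],[0.002,0.008,-0.3],[0.002,0.008,-0.34],[0.002,0.008,-0.365],[0.002,0.008,-0.373],[0.002,0.008,-0.373]], dr=[[0,0,0],[0,0,0],[0,0,0],[0,0,0],[0,0,0],[0,0,0],[0,0,0],[0,0,0],[0,0,0],[0,0,0]])

```text
t: 21.65
ee_pos: [546.0, 161.3, 151.2]
orientation: [1.98, 2.28, 0.2]
ft_force: [1.4, -0.3, -0.5]
width: 17.4
```

```bash
cat > look.py <<'E'
from plan import *
from workcell import imaging
import sys
s=imaging.get_image('side'); np.savez('side3.npz',**s)
ob=telemetry.get_obs(); dz=ob['ee_pos']-np.array([546.1,161.2,101.5]); print('d',dz.round(1))
a=axis(yr,np.radians(30))
def pr(p): c=s['extrinsics'][:3,:3]@p+s['extrinsics'][:3,3]; return np.array([s['fx']*c[0]/c[2]+s['cx'],s['fy']*c[1]/c[2]+s['cy']])
u0,v0,k=170,180,5
im=cv2.resize(s['pixels'][v0:v0+115,u0:u0+160],None,fx=k,fy=k,interpolation=2).copy()
for x in (-95,-20,45,105,150): 
    q=pr(O+dz+x*a); print(x,q.round(1),((q+.5-[u0,v0])*k).round()); cv2.circle(im,tuple(((q+.5-[u0,v0])*k).astype(int)),3,(0,255,0),-1)
cv2.imwrite(sys.argv[1],im[...,::-1])
E
python3 look.py pics/s3.png
```

```text
d [ 0.3  0.2 50.3]
-95 [318.2 201.9] [743. 112.]
-20 [275.3 217.9] [529. 192.]
45 [241.9 230.3] [362. 254.]
105 [213.9 240.8] [222. 306.]
150 [194.4 248. ] [125. 343.]
```

View pics/s3.png

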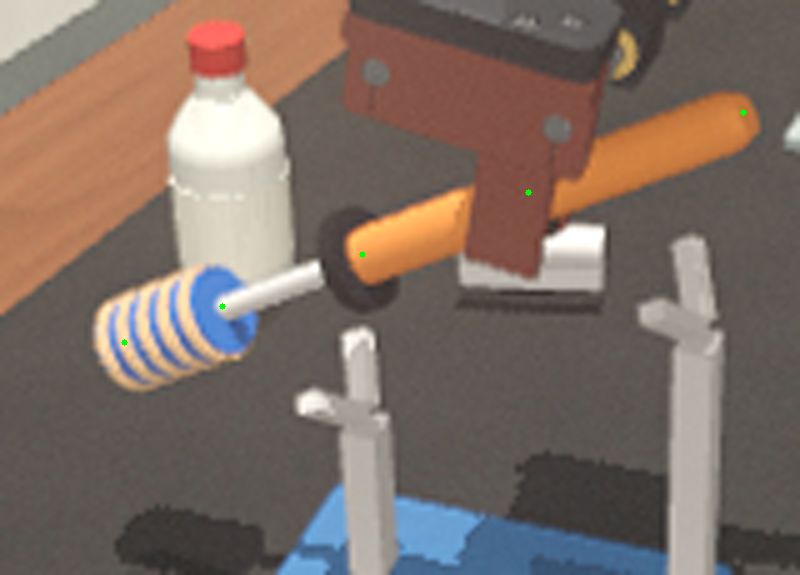

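The brush lies on the projected green points: tip at (125,343), collar at (345,260) and rear end at (743,112), so it hasn't slipped in the grip. Both forks are clear below it. I'll lower it about 3 mm upslope of its first place.

Request:
jog_arm(travel=[[-0.003,-0.001,-0.01],[-0.006,-0.001,-0.03],[-0.006,-0.001,-0.055],[-0.006,-0.001,-0.08],[-0.006,-0.001,-0.1],[-0.006,-0.001,-0.11],[-0.006,-0.001,-0.116],[-0.006,-0.001,-0.1205],[-0.006,-0.001,-0.1205],[-0.006,-0.001,-0.1205]], dr=[[0,0,0],[0,0,0],[0,0,0],[0,0,0],[0,0,0],[0,0,0],[0,0,0],[0,0,0],[0,0,0],[0,0,0]])

```text
t: 22.7
ee_pos: [544.2, 161.0, 103.8]
orientation: [1.98, 2.28, 0.202]
ft_force: [0.0, -0.4, -0.7]
width: 17.6
```

```bash
python3 look.py pics/s4.png
```

```text
d [-1.9 -0.2  2.4]
-95 [318.6 230.8] [745. 257.]
-20 [277.1 244.7] [538. 326.]
45 [244.8 255.4] [377. 380.]
105 [217.5 264.5] [240. 425.]
150 [198.5 270.8] [145. 457.]
```

View pics/s4.png

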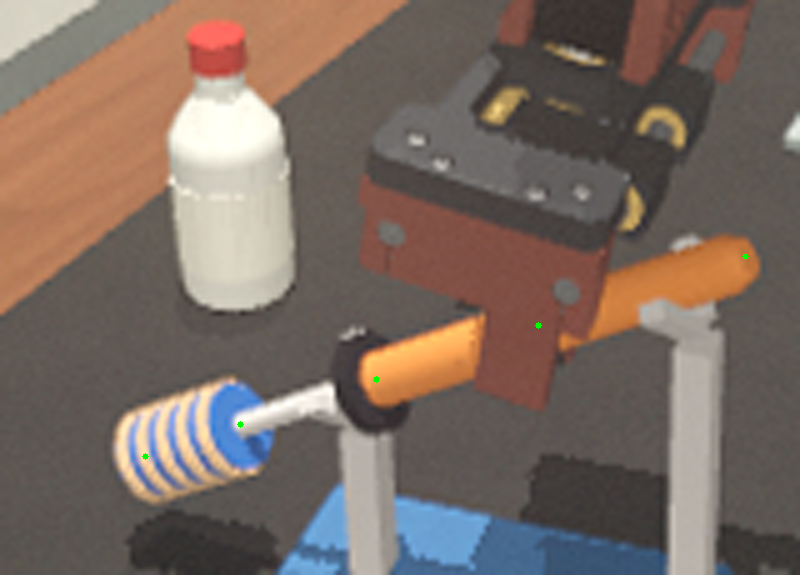

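The collar (370,380) is just upslope of the lower fork and the handle is inside the upper fork at (690,290), about 1 mm above its seat. I'll lower that last bit and let go.

Request:
jog_arm(travel=[[0,0,-0.001],[0,0,-0.002],[0,0,-0.003],[0,0,-0.003],[0,0,-0.003],[0,0,-0.003],[0,0,-0.003],[0,0,-0.003],[0,0,-0.003],[0,0,-0.003]], dr=[[0,0,0],[0,0,0],[0,0,0],[0,0,0],[0,0,0],[0,0,0],[0,0,0],[0,0,0],[0,0,0],[0,0,0]])

```text
t: 23.75
ee_pos: [544.2, 161.0, 102.7]
orientation: [1.98, 2.28, 0.202]
ft_force: [0.0, 0.1, -1.0]
width: 17.3
```

Request:
jog_arm(travel=[[0,0,0],[0,0,0],[0,0,0],[0,0,0],[0,0,0],[0,0,0],[0,0,0],[0,0,0],[0,0,0],[0,0,0]], dr=[[0,0,0],[0,0,0],[0,0,0],[0,0,0],[0,0,0],[0,0,0],[0,0,0],[0,0,0],[0,0,0],[0,0,0]], hand=1)

```text
t: 24.75
ee_pos: [544.2, 161.0, 102.7]
orientation: [1.98, 2.28, 0.202]
ft_force: [1.0, 0.1, 0.8]
width: 87.7
```

Request:
jog_arm(travel=[[0,0,0.02],[0,0,0.05],[-0.01,0,0.09],[-0.02,0,0.14],[-0.03,0,0.2],[-0.04,0,0.26],[-0.05,0,0.32],[-0.06,0,0.38],[-0.06,0,0.42],[-0.06,0,0.44]], dr=[[0,0,0],[0,0,0],[0,0,0],[0,0,0],[0,0,0],[0,0,0],[0,0,0],[0,0,0],[0,0,0],[0,0,0]])

```text
t: 25.75
ee_pos: [520.9, 161.3, 281.6]
orientation: [1.978, 2.278, 0.207]
ft_force: [-0.9, -0.7, 0.5]
width: 87.9
```

```bash
sed -i "s/dz=ob.*101.5\])/dz=np.zeros(3)/" look.py; python3 look.py pics/s5.png
python3 - <<'E'
from h import *
U,V=np.meshgrid(range(560),range(420)); reg=(U>=240)&(U<=325)&(V>=220)&(V<=275)
for n in ('side0','side3'):
    d=load(n); H=hsv(d); m=box((H[...,0]>8)&(H[...,0]<20)&(H[...,1]>140)&(H[...,2]>150)&reg); P=pts(d,m); P=P[(P[:,0]>470)&(P[:,0]<600)&(P[:,2]>80)&(P[:,1]>130)]
    w=np.linalg.svd(P-P.mean(0),full_matrices=False)[2][0]; print(n,len(P),P.mean(0).round(1),w.round(3))
E
```

```text
d [0. 0. 0.]
-95 [317.3 232. ] [739. 262.]
-20 [276.  245.7] [532. 331.]
45 [243.8 256.4] [372. 384.]
105 [216.7 265.4] [236. 429.]
150 [197.7 271.7] [141. 461.]
side0 844 [534.6 166.5 126.8] [ 0.857  0.125 -0.501]
side3 866 [532.9 166.2 127.9] [ 0.857  0.126 -0.499]
```

View pics/s5.png

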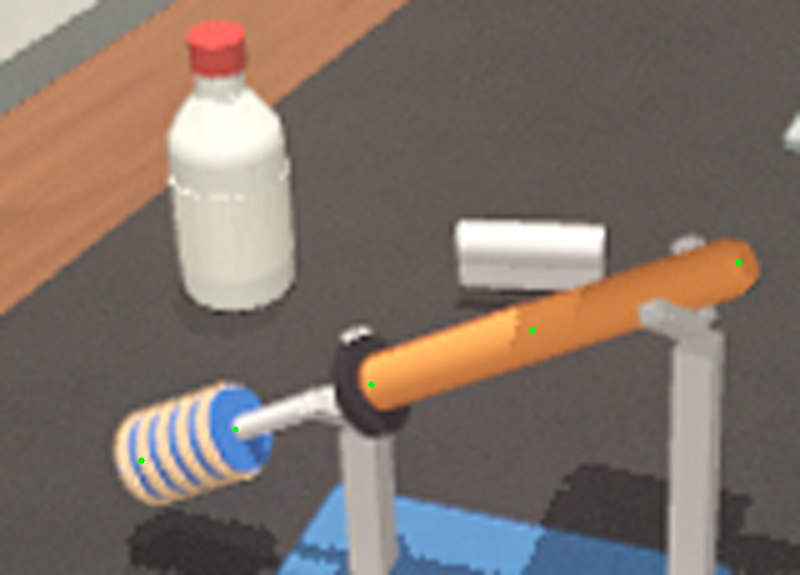

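The brush lies in both forks, tip at (125,450) and collar at (370,385). Its axis is the same as at the start and it sits about 2 mm upslope. The bystanders in view haven't moved and the arm is clear.

```bash
python3 -c "
from workcell import ticket; print(ticket.close_job())"
```

```text
the job is handed in; nothing more can be done
None
```

I scrubbed the cup with three presses, laid the brush back in its rest and handed the job in at about 26 s of the 64 s allowed. The hand-in reports no verdict.

- **Presses:** I felt the floor at about 69 mm below the mouth. Each press read about 5–6 N along the brush once its weight is allowed for, or roughly 8.5–10 mm of squash. I inferred the squash from force and travel, because no reading gives it directly. After each press I drew the tip back to about 20 mm below the mouth.
- **Side force:** The third press also showed about 2 N sideways. The picture afterwards showed no slip of the brush in the grip.
- **Final checks:** The handle's direction matches the start to within 0.2°, and it sits about 2 mm upslope of its first place. It lies in both forks with the bristles down the slope, and the gripper is open and about 18 cm above.
- **Bystanders:** The bottle and lock cylinder look unmoved in the last picture. The padlock was outside that crop, so I didn't check it at the end; the planned path stayed well above it.

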